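# Tip the clay barrel into the extruder and latch it

## Task

The barrel of the bench clay extruder stands on its tail at the loading end of the rubber-lined trough. Without lifting it out, push it over near its top so that it falls along the trough with its brass nose towards the die head, then push it by its tail along the trough, nose into the head and on against the sprung seat, just until the spring catch in the trough floor snaps up behind the tail. Push gently throughout, never jam the seat against its stop, let go so that the catch alone holds the barrel, and leave the other things on the table where they are.

Things in the scene. Friction and masses are not known exactly. Their poses are not given: they have to be found in the camera images.
- extruder: Bench clay extruder, fixed; wooden base 425 x 124, 15 high, with a trough along its middle. Origin on the table, below the middle line of the trough, where the centre of the barrel's tail lies when latched (nominal, see latch_line). +x along the trough to the die head, y across, z up. At its back: ram disc of 50 dia. with its face at x = -178, block to z = 89, screw and crank to x = -410.
- latch_line (a point): Point of the extruder on the trough floor, 18 above its origin. The catch's square front end stands here (x = 0), nominally: catch and die head share one slotted plate, bolted by hand anywhere from 6 mm behind (x = -6) to 6 mm ahead (x = +6). This setting is not measured; it must be felt or seen from the catch and seat.
- trough (a point): Point of the extruder on the trough floor at x = -105, the loading place; axes as the extruder's. Floor: black rubber lining, x = -176 to 136, z = 18, soft enough for the barrel to fall onto. Light wooden side rails: inner faces y = +-30.5, tops z = 45 (all in the extruder's frame).
- bore (a point): Point of the extruder on the axis of the die head's bore at its mouth, x = 141 (nominal, +-6 as the catch), y = 0, z = 47; axes as the extruder's. The head is an upright grey plate 104 wide, 14 thick, top at z = 89; the bore is 48 in diameter.
- barrel: Loose aluminium barrel, closed, 0.4 to 0.75 kg: cylinder 58 dia., 135 long, then a brass nose 42 dia., 18 long, chamfered. Origin at the centre of the flat tail end; z along its axis to the nose. Starts upright on the trough floor; balance point 73 above the tail. Toppled to +x, its tail ends 50 to 90 short of the latched place, its axis 29 above the floor. It drags with 2 to 6 N when slid.
- barrel_nose (a point): Centre of the flat end of the barrel's nose, on its axis, 153 from the origin.
- catch (a joint): Steel leaf-spring catch in the middle of the trough floor, 16 wide, hinged at its rear end, 50 behind the front end; rad. 0 = up, its square front end 9 above the floor; about 0.2 = pressed flush by the barrel lying over it, with about 1 N. It snaps up by itself when the barrel's tail has passed its front end, and holds the tail from sliding back.
- seat (a joint): Brass sprung seat ring in the bore, pressed by the nose end; m, 0 = free, grows towards +x. Its spring starts at 4 N and gains 0.7 N per mm; at 6 mm there is a rigid stop. The catch snaps up when the seat is in by 3 to 4 mm (6 to 7 N on the seat, besides the drag); released, the seat presses the barrel back on the catch.
- tub_ochre: Bystander: ochre tub with white lid, 67 x 67 x 62, loose; origin under its centre.
- tub_teal: Bystander: teal-blue tub with white lid, 69 x 69 x 57, loose; origin under its centre.
- test_tile_3: Bystander: blue glazed L-shaped test tile, 44 x 46 x 62, loose; origin under its centre.
- tape_roll: Bystander: roll of masking tape, 100 diameter, 24 high, loose; origin under its centre.
There are look-alikes about, which are no part of the job. Several things have the shape of the barrel; the one meant has the colours described above.

How it is judged:
By the outcome, as a careful person would: the job done as asked, in the order asked, and still so for the second after the job is handed in, with the robot touching nothing.
It also fails if it takes over 61 s, if anything falls off the work surface, if the arm or the gripper's body presses on something with over 40 N, if the wrist force passes 120 N, or if a joint passes its speed limit or range.

## Robot

A 7-joint arm with a two-finger parallel gripper is mounted at the origin on a cart in front of the work surface, level with it; the furniture and walls round the work are solid. World frame = base frame: x ahead of the robot, y to its left, z up, the work surface at z = 0. Lengths are in m, angles in rad, forces in N, time in s.
With the tool pointing down it reaches from about 0.4 to 0.925 m from the base axis. Payload 4.1 kg.
Tool frame: the origin (TCP) lies at the very end of the fingers, on their centre line; the grasp point (between the pads) lies 19 mm behind it (bot.hold_point_z is the distance from the TCP to the grasp point, in m); z points along the fingers, y is the direction in which the jaws open and shut (so a half turn about z gives the same grasp; the last joint's range is limited). The gripper opens to 85 mm and grips with 20 to 120 N. Pads are 22 mm wide; open, the fingers measure 114 mm over their backs; the gripper's body (76 mm by 85 mm) begins 54 mm behind the grasp point. The pads swing forward as they close: fully open they stand 13 mm farther back than shut.
Start: joints at [1.05, 0.398, 0.045, 1.537, -0.019, 1.207, -0.051], TCP at [0.266, -0.593, 0.231] pointing down, gripper open.
Joint ranges: [-2.82, 2.82], [-0.49, 2.23], [-1.37, 1.46], [0, 2.46], [-1.36, 4.5], [0.23, 2], [-2.94, 2.94]. Speed limits (rad/s): [2.57, 2.57, 3.14, 3.14, 3.14, 3.14, 3.14].

## Interface

Orientations are given as a rotation vector (axis times angle).
In Python, from bench import bot gives the robot as it stands.
- The arm moves only by the tool drive_tool, never from a script. Its argument "plan" is one flat list of numbers, 7 for each row, row after row: the opening, from 0 (shut) to 1 (fully open), then the shift along the tool's x, y, z as a fraction of full scale, then the turn, a rotation vector about the tool's x, y, z as a fraction of full scale. A call has exactly 8 rows; each row shifts and turns the pose as measured when the row begins, along the tool's axes as they then stand; what a row does not reach is not made up. Full scale, the value 1, is 40 cm for a shift and 180 degrees for a turn. A row lasts 1/8 s, in which the tool goes at most 62.5 mm and 10.7 degrees, less where a joint would pass 70% of its speed; a pose out of reach is approached as far as the arm can. A call with a number of a shift or a turn outside -1 to 1 is refused whole. A call with a gripper value outside its range is refused whole. The fingers move at their own pace and stop on an object; "grip_force" is the grip in N (left out, the last holds). Time passes only in rows, so rows that do not move let the fingers close, or fill a call up. It gives the time, the measured TCP pose, the force and the opening at its end, in the units of the state.
- bot.get_obs(): the state, without advancing time (a new reading comes with each control period).
- bot.get_image(name): name is "scene" or "top" or "wrist"; returns the picture (384x512x3 uint8, blue, green, red); there is no depth.
- bot.calibration(name): a dict with "fx", "fy", "cx", "cy" (pixels), "dist_coeffs" ([k1, k2, p1, p2, k3] as OpenCV has them; the pictures are not rectified), "R" (3x3) and "t" (3): a world point X has camera coordinates R X + t. Camera axes: x right, y down, z forward; pixel columns grow to the right and rows downward; lengths in m; the calibration is good to about 2 mm. A picture is of the moment at which its call begins: read the wrist's pose just before it. calibration takes no time and is no camera call; for the wrist camera it gives the pose at the moment of the call.
- bot.sign_off(): hands the job in, once; it reports no verdict.
The state is a dict: "time_s": time; "joint_positions": joint angles; "joint_vel": joint speeds; "tau": joint torques, N m; "ee_pos": TCP position; "eef_rot": TCP orientation; "ft_force": force on the tool from outside, world axes, zero at the start; "ft_torque": the same for the moment, N m; "width": opening from 0.0 (shut) to 1.0 (fully open).
Only numpy, scipy, OpenCV 4.12 (cv2) and the standard library are available. Lean on these libraries where they do the work, as an engineer would, in place of code of your own. Each camera call takes 0.05 s, during which the arm holds its last target. There are 200 camera calls.

## Working session

There is one attempt and no reset: what is moved stays moved. The work goes in short steps, Python scripts to look and compute and a tool call to move; the robot and the scene stay as the last step left them, time stands still between calls to the robot, and variables do not carry over. Pictures are saved under pics/ and viewed, about 8 in all and at most 12, crops included, and the job is handed in when it is done.

Besides the shell and the picture viewer there is one more tool, called after "Emit:" as a command line: name --argument value ..., lists and objects as JSON in quotes. drive_tool: Moves the arm, as the interface text tells. Shift numbers are shares of 40 cm and turn numbers shares of 180 degrees, none past 1 either way. Its arguments: {"type":"object","properties":{"plan":{"type":"array"},"grip_force":{"type":"number"}},"required":["plan"]}

```bash
mkdir -p pics; ls
python3 - <<'E'
from bench import bot
import cv2,numpy as np
o=bot.get_obs();print({k:np.round(v,3).tolist() for k,v in o.items()})
for n in("scene","top"):
    im=bot.get_image(n);cv2.imwrite(f"pics/{n}0.png",im)
    c=bot.calibration(n);print(n,{k:np.round(v,4).tolist() for k,v in c.items()})
a=cv2.imread("pics/scene0.png");b=cv2.imread("pics/top0.png")
cv2.imwrite("pics/s0.png",cv2.resize(a,(800,600),interpolation=cv2.INTER_CUBIC))
cv2.imwrite("pics/t0.png",cv2.resize(b,(800,600),interpolation=cv2.INTER_CUBIC))
E
```

```text
pics
{'time_s': 0.0, 'joint_positions': [1.05, 0.399, 0.045, 1.538, -0.019, 1.207, -0.051], 'joint_vel': [-0.001, -0.0, 0.001, -0.001, 0.0, -0.001, 0.002], 'tau': [-0.0, -47.512, 1.365, -25.422, 0.012, 0.009, 0.0], 'ee_pos': [0.266, -0.592, 0.23], 'eef_rot': [-3.07, -0.657, 0.001], 'ft_force': [-0.259, 0.093, 0.156], 'ft_torque': [0.045, 0.018, 0.015], 'width': 1.0}
scene {'fx': 493.225, 'fy': 493.225, 'cx': 244.9112, 'cy': 194.0493, 'dist_coeffs': [-0.1609, 0.0, 0.0, 0.0, 0.0], 'R': [[0.6518, -0.7581, 0.0183], [-0.4329, -0.3918, -0.8118], [0.6227, 0.5213, -0.5836]], 't': [-0.3909, 0.363, 1.3653]}
top {'fx': 358.7116, 'fy': 358.7116, 'cx': 256.1138, 'cy': 194.0912, 'dist_coeffs': [0.027, 0.0, 0.0, 0.0, 0.0], 'R': [[0.3674, -0.9301, 0.001], [-0.8597, -0.34, -0.3813], [0.355, 0.1393, -0.9244]], 't': [-0.2166, 0.5305, 1.0285]}
```

View pics/s0.png

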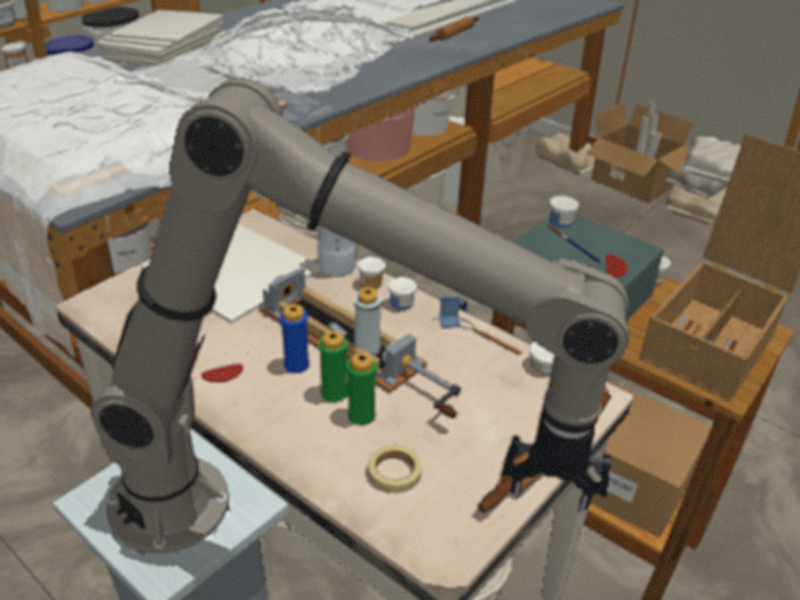

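View pics/t0.png

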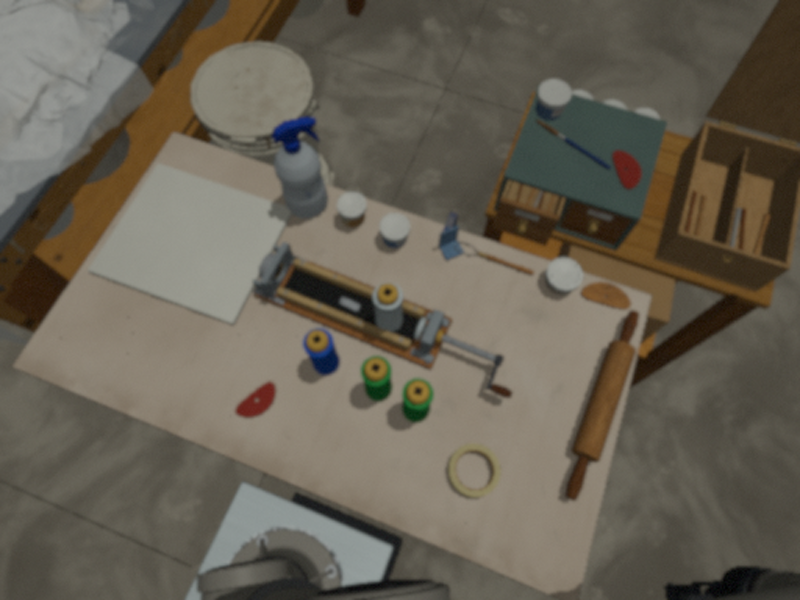

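Candidates for the barrel in the top view: aluminium in the trough (388,305), blue (320,350), green (376,377) and green (417,400). The aluminium one with the brass nose, standing in the trough, is the one described. The die head is at (272,272) and the ram block at (430,332).

Run:
```python
import cv2
b=cv2.imread("pics/top0.png")[145:245,155:305]
cv2.imwrite("pics/t0c.png",cv2.resize(b,(795,530),interpolation=cv2.INTER_CUBIC))
```

```text
(no output)
```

View pics/t0c.png

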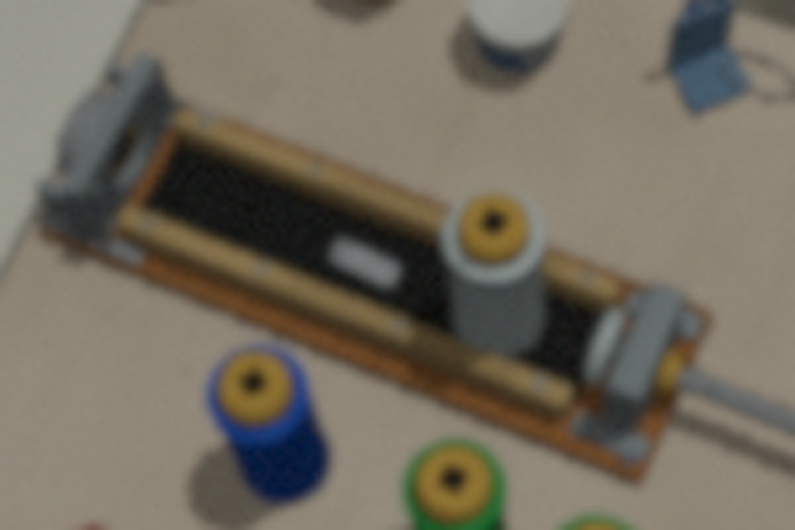

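The crop confirms the aluminium barrel (nose at crop 493,230) in the trough, the catch (366,263), and the base corners at the ram end (712,313) and (640,480). I'll fit the extruder's pose from these.

```bash
cat > h.py <<'E'
from bench import bot
import cv2,numpy as np
from scipy.spatial.transform import Rotation as R
def proj(n,X,c=None):
    c=c or bot.calibration(n)
    K=np.array([[c["fx"],0,c["cx"]],[0,c["fy"],c["cy"]],[0,0,1.]])
    return cv2.projectPoints(np.float64(X).reshape(-1,1,3),cv2.Rodrigues(np.array(c["R"]))[0],np.float64(c["t"]),K,np.float64(c["dist_coeffs"]))[0][:,0]
def ray(n,uv,z,c=None):
    c=c or bot.calibration(n)
    K=np.array([[c["fx"],0,c["cx"]],[0,c["fy"],c["cy"]],[0,0,1.]])
    p=cv2.undistortPoints(np.float64(uv).reshape(-1,1,2),K,np.float64(c["dist_coeffs"]))[:,0]
    Rm=np.array(c["R"]);t=np.array(c["t"]);o=-Rm.T@t
    d=np.c_[p,np.ones(len(p))]@Rm
    return o+d*((z-o[2])/d[:,2])[:,None]
def W(pose,P): # extruder mm -> world m
    x,y,a=pose;P=np.float64(P).reshape(-1,3)/1000
    c,s=np.cos(a),np.sin(a)
    return np.c_[x+c*P[:,0]-s*P[:,1],y+s*P[:,0]+c*P[:,1],P[:,2]]
E
python3 - <<'E'
from h import *
C=lambda p:np.array(p)/5.3+[155,145]
f=lambda uv,z:np.round(ray("top",C(uv),z)[0],4)
nose=f((493,230),.171);br=[f((712,313),.015),f((640,480),.015)];bl=f((45,238),.015)
cat=f((366,263),.021);cf=f((332,248),.024)
r1,r2=f((135,212),.045),f((572,388),.045)
print(nose,br,bl,cat,cf,r1,r2)
for p,q in((bl,br[1]),(r1,r2)): d=p-q;print(np.arctan2(d[1],d[0]),np.linalg.norm(d[:2]))
m=(br[0]+br[1])/2;print(m,np.linalg.norm(br[0]-br[1]))
for p in(nose,cat):d=p-m;print(np.arctan2(d[1],d[0]),np.linalg.norm(d[:2]))
d=cat-nose;print(np.arctan2(d[1],d[0]),np.linalg.norm(d[:2]))
E
```

```text
[0.5559 0.0128 0.171 ] [array([ 0.6151, -0.1111,  0.015 ]), array([ 0.4946, -0.1067,  0.015 ])] [0.5049 0.3093 0.015 ] [0.5633 0.1072 0.021 ] [0.5638 0.131  0.024 ] [0.5331 0.252  0.045 ] [ 0.5253 -0.0491  0.045 ]
1.54604176908302 0.41612749248277264
1.5448971042086883 0.30120101261449966
[ 0.55485 -0.1089   0.015  ] 0.12058030519118783
1.5621687676519316 0.1217045294966461
1.531713970020465 0.21626514397840446
1.4925664744651717 0.09468959816157212
```

```bash
cat >> h.py <<'E'
def rows(target,yaw,n):
    """constant world shift + turn about tool z over n rows from the present pose, tool down"""
    o=bot.get_obs();p=np.array(o["ee_pos"]);r=R.from_rotvec(o["eef_rot"])
    T=R.from_matrix(np.array([[np.cos(yaw),np.sin(yaw),0],[np.sin(yaw),-np.cos(yaw),0],[0,0,-1.]]))
    d=(np.array(target)-p)/n; w=(r.inv()*T).as_rotvec()/n
    for i in range(n):
        print(np.round(np.r_[r.inv().apply(d)/.4,w/np.pi],4).tolist()); r=r*R.from_rotvec(w)
def st():
    o=bot.get_obs();print({k:np.round(o[k],4).tolist() for k in("time_s","ee_pos","eef_rot","ft_force","width")})
E
python3 -c "
from h import *
rows([.5545,-.057,.2],1.545,16)"
```

```text
[0.0754, -0.0579, 0.0048, -0.0, -0.0, -0.0223]
[0.0793, -0.0524, 0.0048, -0.0, -0.0, -0.0223]
[0.0828, -0.0467, 0.0048, -0.0, -0.0, -0.0223]
[0.0858, -0.0408, 0.0048, -0.0, -0.0, -0.0223]
[0.0885, -0.0347, 0.0048, -0.0, -0.0, -0.0223]
[0.0907, -0.0284, 0.0048, -0.0, -0.0, -0.0223]
[0.0925, -0.022, 0.0048, -0.0, -0.0, -0.0223]
[0.0938, -0.0154, 0.0048, -0.0, -0.0, -0.0223]
[0.0946, -0.0088, 0.0048, -0.0, -0.0, -0.0223]
[0.095, -0.0022, 0.0048, -0.0, -0.0, -0.0223]
[0.0949, 0.0045, 0.0048, -0.0, -0.0, -0.0223]
[0.0944, 0.0111, 0.0048, -0.0, -0.0, -0.0223]
[0.0934, 0.0177, 0.0048, -0.0, -0.0, -0.0223]
[0.0919, 0.0242, 0.0048, -0.0, -0.0, -0.0223]
[0.09, 0.0306, 0.0047, -0.0, -0.0, -0.0223]
[0.0876, 0.0369, 0.0047, -0.0, -0.0, -0.0223]
```

Emit:
drive_tool --plan '[0.2,0.075,-0.058,0,0,0,-0.022,0.2,0.079,-0.052,0,0,0,-0.022,0.2,0.083,-0.047,0,0,0,-0.022,0.2,0.086,-0.041,0,0,0,-0.022,0.2,0.088,-0.035,0,0,0,-0.022,0.2,0.091,-0.028,0,0,0,-0.022,0.2,0.092,-0.022,0,0,0,-0.022,0.2,0.094,-0.015,0,0,0,-0.022]' --grip_force 20

```text
time_s: 1.1
ee_pos: [0.4092, -0.3178, 0.2262]
eef_rot: [-2.761, -1.482, 0.006]
ft_force: [0.5, 0.1, 0.7]
width: 0.202
```

```bash
python3 -c "
from h import *
st();rows([.5545,-.057,.2],1.545,8)"
```

```text
{'time_s': 1.1, 'ee_pos': [0.4092, -0.3178, 0.2262], 'eef_rot': [-2.7607, -1.4825, 0.0059], 'ft_force': [0.5341, 0.1482, 0.6701], 'width': 0.2022}
[0.093, -0.0071, 0.0083, -0.0003, -0.0001, -0.0223]
[0.0933, -0.0006, 0.0083, -0.0003, -0.0001, -0.0223]
[0.0931, 0.0059, 0.0082, -0.0003, -0.0001, -0.0223]
[0.0925, 0.0124, 0.0082, -0.0003, -0.0001, -0.0223]
[0.0914, 0.0188, 0.0082, -0.0003, -0.0001, -0.0223]
[0.0898, 0.0251, 0.0082, -0.0003, -0.0001, -0.0223]
[0.0879, 0.0314, 0.0082, -0.0003, -0.0001, -0.0223]
[0.0855, 0.0374, 0.0082, -0.0003, -0.0001, -0.0223]
```

Emit:
drive_tool --plan '[0.2,0.093,-0.007,0.008,0,0,-0.022,0.2,0.093,-0.001,0.008,0,0,-0.022,0.2,0.093,0.006,0.008,0,0,-0.022,0.2,0.092,0.012,0.008,0,0,-0.022,0.2,0.091,0.019,0.008,0,0,-0.022,0.2,0.09,0.025,0.008,0,0,-0.022,0.2,0.088,0.031,0.008,0,0,-0.022,0.2,0.08,0.037,0.008,0,0,-0.022]'

```text
time_s: 2.1
ee_pos: [0.5536, -0.0492, 0.1976]
eef_rot: [-2.228, -2.198, 0.006]
ft_force: [0.1, 0.4, 0.3]
width: 0.2
```

Run:
```python
from h import *
st();c=bot.calibration("wrist");im=bot.get_image("wrist");cv2.imwrite("pics/w1.png",im)
import json;json.dump({k:np.array(v).tolist() for k,v in c.items()},open("w1.json","w"))
cv2.imwrite("pics/w1b.png",cv2.resize(im,(800,600),interpolation=cv2.INTER_CUBIC))
print(np.round(-np.array(c["R"]).T@c["t"],3),np.round(c["R"],2).tolist())
```

```text
{'time_s': 2.1, 'ee_pos': [0.5536, -0.0492, 0.1976], 'eef_rot': [-2.2281, -2.1975, 0.0064], 'ft_force': [0.115, 0.3504, 0.2771], 'width': 0.1996}
[0.557 0.017 0.341] [[1.0, -0.01, -0.01], [-0.01, -0.96, 0.27], [-0.01, -0.27, -0.96]]
```

View pics/w1b.png

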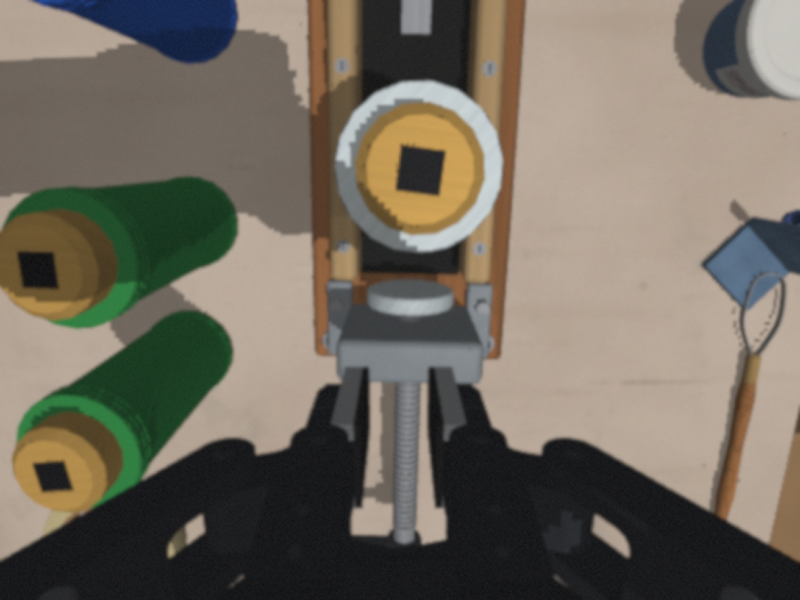

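The wrist view shows the barrel's nose at (420,168), base corners at (318,355)/(500,357), rails at about x=360 and 472, and the catch's rear end at (416,35).

Run:
```python
from h import *
import json;c=json.load(open("w1.json"))
f=lambda uv,z:np.round(ray("wrist",np.array(uv)/1.5625,z,c)[0],4)
for n,uv,z in(("nose",(420,168),.171),("noseR?",(420,166),.153),("bl",(318,355),.015),("br",(500,357),.015),("base left top",(310,5),.015),("base right top",(523,5),.015),("railL",(361,40),.045),("railR",(471,40),.045),("floorend",(412,271),.018),("catch rear",(416,35),.018)):print(n,f(uv,z))
```

```text
nose [0.5616 0.0141 0.171 ]
noseR? [0.5621 0.0144 0.153 ]
bl [ 0.4983 -0.1079  0.015 ]
br [ 0.6185 -0.1105  0.015 ]
base left top [0.5046 0.1019 0.015 ]
base right top [0.6244 0.1001 0.015 ]
railL [0.535  0.0769 0.045 ]
railR [0.5919 0.076  0.045 ]
floorend [ 0.5608 -0.0513  0.018 ]
catch rear [0.5641 0.0844 0.018 ]
```

Emit:
drive_tool --plan '[0.2,0,0.005,0.04,0,0,0.005,0.2,0,0.005,0.04,0,0,0,0.2,0,0.005,0.04,0,0,0,0.2,0,0,0.036,0,0,0,0.2,0.01,0,0,0,0,0,0.2,0.01,0,0,0,0,0,0.2,0.01,0,0,0,0,0,0.2,0.01,0,0,0,0,0]'

```text
time_s: 3.15
ee_pos: [0.5597, -0.0288, 0.1294]
eef_rot: [-2.241, -2.18, 0.005]
ft_force: [-0.2, -0.1, -0.2]
width: 0.2
```

```bash
python3 -c "
from h import *
st()"
```

```text
{'time_s': 3.15, 'ee_pos': [0.5597, -0.0288, 0.1294], 'eef_rot': [-2.2407, -2.18, 0.0046], 'ft_force': [-0.1653, -0.0521, -0.2169], 'width': 0.1998}
```

Emit:
drive_tool --plan '[0.2,0.01,0,-0.02,0,0,0,0.2,0.01,0,0,0,0,0,0.2,0.01,0,0,0,0,0,0.2,0.012,0,0,0,0,0,0.2,0.012,0,0,0,0,0,0.2,0.012,0,0,0,0,0,0.2,0.012,0,0,0,0,0,0.2,0.012,0,0,0,0,0]'

```text
time_s: 4.15
ee_pos: [0.5617, 0.0088, 0.1394]
eef_rot: [-2.243, -2.181, 0.004]
ft_force: [-0.4, -1.0, -0.0]
width: 0.199
```

Run:
```python
from h import *
st();im=bot.get_image("wrist");s=bot.get_image("scene")[170:270,150:300]
cv2.imwrite("pics/a2.png",np.hstack([cv2.resize(im,(400,300)),cv2.resize(s,(400,300))]))
```

```text
{'time_s': 4.15, 'ee_pos': [0.5617, 0.0088, 0.1394], 'eef_rot': [-2.2428, -2.1815, 0.0038], 'ft_force': [-0.3522, -0.9686, -0.0453], 'width': 0.1995}
```

View pics/a2.png

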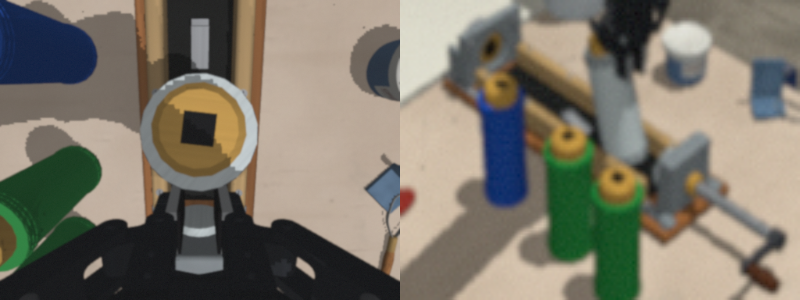

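It is tilting along the trough, as intended, with about 1 N on the finger. I'll continue at the same speed.

Emit:
drive_tool --plan '[0.2,0.012,0,0,0,0,0,0.2,0.012,0,0,0,0,0,0.2,0.012,0,0,0,0,0,0.2,0.012,0,0,0,0,0,0.2,0.012,0,0,0,0,0,0.2,0.012,0,0,0,0,0,0.2,0.012,0,0,0,0,0,0.2,0,0,0,0,0,0]'

```text
time_s: 5.25
ee_pos: [0.5623, 0.0465, 0.1394]
eef_rot: [-2.24, -2.182, 0.003]
ft_force: [-0.5, -0.3, -0.1]
width: 0.201
```

Run:
```python
from h import *
import json
st();c=bot.calibration("wrist");json.dump({k:np.array(v).tolist() for k,v in c.items()},open("w3.json","w"))
im=bot.get_image("wrist");cv2.imwrite("pics/w3.png",im)
cv2.imwrite("pics/w3b.png",cv2.resize(im,(800,600),interpolation=cv2.INTER_CUBIC))
```

```text
{'time_s': 5.25, 'ee_pos': [0.5623, 0.0465, 0.1394], 'eef_rot': [-2.2396, -2.1825, 0.0027], 'ft_force': [-0.5329, -0.2756, -0.1209], 'width': 0.2007}
```

View pics/w3b.png

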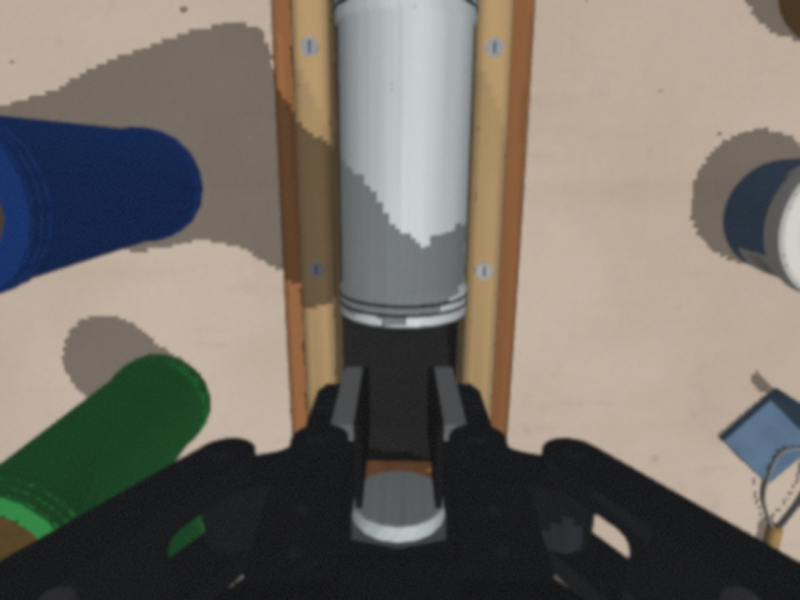

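The barrel lies in the trough with its nose towards the head. Its tail rim is at about (403,325).

Run:
```python
from h import *
import json;c=json.load(open("w3.json"))
f=lambda uv,z:np.round(ray("wrist",np.array(uv)/1.5625,z,c)[0],4)
print(f((403,325),.076),f((341,300),.047),f((467,300),.047), f((405,0),.076),f((400,462),.018))
```

```text
[0.5642 0.0465 0.076 ] [0.5354 0.0501 0.047 ] [0.5938 0.0488 0.047 ] [0.5678 0.1678 0.076 ] [ 0.56   -0.0538  0.018 ]
```

Emit:
drive_tool --plan '[0,-0.035,0,0,0,0,0,0,-0.035,0,0,0,0,0,0,0,0,0,0,0,0,0,0,0,0.06,0,0,0,0,0,0,0.06,0,0,0,0,0,0,0.06,0,0,0,0,0,0,0.05,0,0,0,0,0,0,0,0,0,0]'

```text
time_s: 6.3
ee_pos: [0.5616, 0.0133, 0.0454]
eef_rot: [-2.248, -2.177, 0.001]
ft_force: [0.2, 0.0, -0.5]
width: 0.002
```

```bash
python3 -c "
from h import *
st()"
```

```text
{'time_s': 6.3, 'ee_pos': [0.5616, 0.0133, 0.0454], 'eef_rot': [-2.2485, -2.1766, 0.001], 'ft_force': [0.1656, 0.0418, -0.5242], 'width': 0.0018}
```

Emit:
drive_tool --plan '[0,0.015,0,0.015,0,0,0,0,0.015,0,0,0,0,0,0,0.012,0,0,0,0,0,0,0.008,0,0,0,0,0,0,0.01,0,0,0,0,0,0,0.012,0,0,0,0,0,0,0.012,0,0,0,0,0,0,0.012,0,0,0,0,0]'

```text
time_s: 7.3
ee_pos: [0.5648, 0.051, 0.0422]
eef_rot: [-2.255, -2.178, 0.001]
ft_force: [1.0, -3.1, 0.5]
width: -0.005
```

```bash
python3 -c "
from h import *
st()"
```

```text
{'time_s': 7.3, 'ee_pos': [0.5648, 0.051, 0.0422], 'eef_rot': [-2.2549, -2.178, 0.0009], 'ft_force': [1.0152, -3.1467, 0.4747], 'width': -0.0047}
```

Emit:
drive_tool --plan '[0,0.012,-0.002,0,0,0,0,0,0.012,-0.002,0,0,0,0,0,0.012,-0.001,0,0,0,0,0,0.012,0,0,0,0,0,0,0.01,0,0,0,0,0,0,0.01,0,0,0,0,0,0,0.01,0,0,0,0,0,0,0,0,0,0,0,0]'

```text
time_s: 8.3
ee_pos: [0.5636, 0.0854, 0.0422]
eef_rot: [-2.254, -2.178, 0.001]
ft_force: [0.3, -1.0, 0.2]
width: -0.0
```

Run:
```python
from h import *
import json
st();c=bot.calibration("wrist");json.dump({k:np.array(v).tolist() for k,v in c.items()},open("w4.json","w"))
im=bot.get_image("wrist");cv2.imwrite("pics/w4.png",im)
cv2.imwrite("pics/w4b.png",cv2.resize(im,(800,600),interpolation=cv2.INTER_CUBIC))
```

```text
{'time_s': 8.3, 'ee_pos': [0.5636, 0.0854, 0.0422], 'eef_rot': [-2.2535, -2.1784, 0.0006], 'ft_force': [0.332, -1.0385, 0.2063], 'width': -0.0001}
```

View pics/w4b.png

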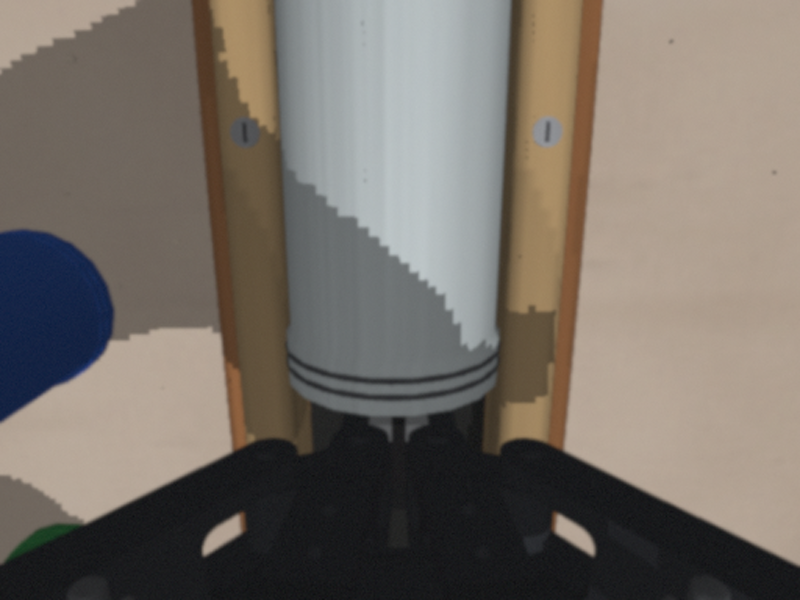

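Emit:
drive_tool --plan '[0,0.007,0,0,0,0,0,0,0.007,0,0,0,0,0,0,0.006,0,0,0,0,0,0,0.006,0,0,0,0,0,0,0.005,0,0,0,0,0,0,0.005,0,0,0,0,0,0,0.005,0,0,0,0,0,0,0.005,0,0,0,0,0]'

```text
time_s: 9.35
ee_pos: [0.5642, 0.1032, 0.0422]
eef_rot: [-2.256, -2.177, 0.003]
ft_force: [0.0, -3.1, -0.3]
width: -0.003
```

```bash
python3 -c "
from h import *
st()"
```

```text
{'time_s': 9.35, 'ee_pos': [0.5642, 0.1032, 0.0422], 'eef_rot': [-2.2559, -2.1774, 0.0032], 'ft_force': [0.0246, -3.0897, -0.2524], 'width': -0.0026}
```

Emit:
drive_tool --plan '[0,0.001,0,0,0,0,0,0,0.001,0,0,0,0,0,0,0.001,0,0,0,0,0,0,0.001,0,0,0,0,0,0,0.001,0,0,0,0,0,0,0.001,0,0,0,0,0,0,0.001,0,0,0,0,0,0,0.001,0,0,0,0,0]'

```text
time_s: 10.35
ee_pos: [0.5643, 0.1065, 0.0422]
eef_rot: [-2.256, -2.177, 0.004]
ft_force: [-0.1, -3.7, 0.4]
width: -0.001
```

Emit:
drive_tool --plan '[0,0.001,0,0,0,0,0,0,0.001,0,0,0,0,0,0,0.001,0,0,0,0,0,0,0.001,0,0,0,0,0,0,0.001,0,0,0,0,0,0,0.001,0,0,0,0,0,0,0.001,0,0,0,0,0,0,0.001,0,0,0,0,0]'

```text
time_s: 11.35
ee_pos: [0.5644, 0.1099, 0.0422]
eef_rot: [-2.256, -2.177, 0.004]
ft_force: [0.2, -2.9, -0.3]
width: 0.001
```

Emit:
drive_tool --plan '[0,0.001,0,0,0,0,0,0,0.001,0,0,0,0,0,0,0.001,0,0,0,0,0,0,0.001,0,0,0,0,0,0,0.001,0,0,0,0,0,0,0.001,0,0,0,0,0,0,0.001,0,0,0,0,0,0,0.001,0,0,0,0,0]'

```text
time_s: 12.35
ee_pos: [0.5645, 0.1133, 0.0422]
eef_rot: [-2.256, -2.177, 0.004]
ft_force: [-0.6, -3.3, 0.6]
width: -0.004
```

Emit:
drive_tool --plan '[0,0.001,0,0,0,0,0,0,0.001,0,0,0,0,0,0,0.001,0,0,0,0,0,0,0.001,0,0,0,0,0,0,0.001,0,0,0,0,0,0,0.001,0,0,0,0,0,0,0.001,0,0,0,0,0,0,0,0,0,0,0,0]'

```text
time_s: 13.35
ee_pos: [0.5646, 0.1157, 0.0423]
eef_rot: [-2.257, -2.177, 0.005]
ft_force: [-0.3, -3.1, 0.6]
width: 0.0
```

Emit:
drive_tool --plan '[0,0.001,0,0,0,0,0,0,0.001,0,0,0,0,0,0,0.001,0,0,0,0,0,0,0.001,0,0,0,0,0,0,0.001,0,0,0,0,0,0,0.001,0,0,0,0,0,0,0.001,0,0,0,0,0,0,0,0,0,0,0,0]'

```text
time_s: 14.35
ee_pos: [0.5646, 0.1156, 0.0423]
eef_rot: [-2.26, -2.176, 0.01]
ft_force: [-1.1, -3.7, 0.8]
width: 0.003
```

Emit:
drive_tool --plan '[0,0.002,0,0,0,0,0,0,0.002,0,0,0,0,0,0,0.002,0,0,0,0,0,0,0.002,0,0,0,0,0,0,0,0,0,0,0,0,0,0,0,0,0,0,0,0,0,0,0,0,0,0,0,0,0,0,0,0,0]'

```text
time_s: 15.35
ee_pos: [0.5646, 0.1155, 0.0424]
eef_rot: [-2.264, -2.176, 0.017]
ft_force: [-0.7, -5.5, 1.5]
width: 0.006
```

Run:
```python
from h import *
st();im=bot.get_image("wrist");s=bot.get_image("scene")[160:240,150:270]
cv2.imwrite("pics/a5.png",np.hstack([cv2.resize(im,(400,300)),cv2.resize(s,(400,300),interpolation=cv2.INTER_CUBIC)]))
```

```text
{'time_s': 15.35, 'ee_pos': [0.5646, 0.1155, 0.0424], 'eef_rot': [-2.264, -2.1759, 0.017], 'ft_force': [-0.7435, -5.4661, 1.5426], 'width': 0.0058}
```

View pics/a5.png

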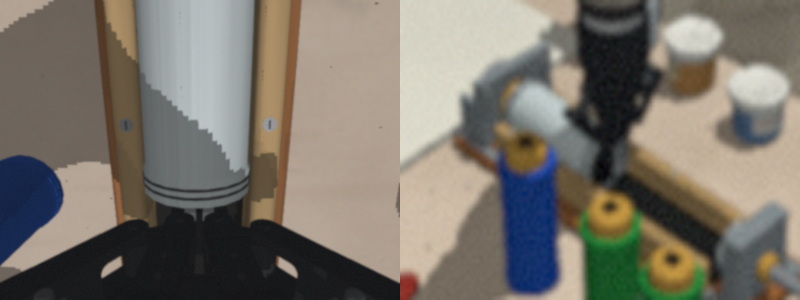

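The nose is in the head and the barrel has met the seat preload (5.5 N, no motion). I'll step a bit harder.

Emit:
drive_tool --plan '[0,0.003,0,0,0,0,0,0,0.003,0,0,0,0,0,0,0.003,0,0,0,0,0,0,0.003,0,0,0,0,0,0,0.003,0,0,0,0,0,0,0.003,0,0,0,0,0,0,0,0,0,0,0,0,0,0,0,0,0,0,0]'

```text
time_s: 16.45
ee_pos: [0.5645, 0.1152, 0.0424]
eef_rot: [2.266, 2.17, -0.032]
ft_force: [0.3, -4.1, 0.8]
width: -0.002
```

```bash
cat >> h.py <<'E'
def err(yaw=1.542):
    o=bot.get_obs();r=R.from_rotvec(o["eef_rot"])
    T=R.from_matrix(np.array([[np.cos(yaw),np.sin(yaw),0],[np.sin(yaw),-np.cos(yaw),0],[0,0,-1.]]))
    print("turn to true (shares)",np.round((r.inv()*T).as_rotvec()/np.pi,4))
E
python3 -c "
from h import *
st();err()"
```

```text
{'time_s': 16.45, 'ee_pos': [0.5645, 0.1152, 0.0424], 'eef_rot': [2.2665, 2.1695, -0.0319], 'ft_force': [0.2548, -4.0786, 0.7867], 'width': -0.0019}
turn to true (shares) [-0.0036  0.0055 -0.0048]
```

Emit:
drive_tool --plan '[0,0.004,0,0,-0.002,0.003,-0.002,0,0.004,0,0,-0.001,0.003,-0.002,0,0.005,0,0,0,0.002,0,0,0.005,0,0,0,0.002,0,0,0.005,0,0,0,0.002,0,0,0.005,0,0,0,0.002,0,0,0,0,0,0,0,0,0,0,0,0,0,0,0]'

```text
time_s: 17.45
ee_pos: [0.5648, 0.116, 0.042]
eef_rot: [-2.252, -2.173, -0.01]
ft_force: [-0.6, -3.7, 1.5]
width: 0.0
```

```bash
python3 -c "
from h import *
st();err()"
```

```text
{'time_s': 17.45, 'ee_pos': [0.5648, 0.116, 0.042], 'eef_rot': [-2.2515, -2.173, -0.0103], 'ft_force': [-0.6368, -3.7374, 1.507], 'width': 0.0005}
turn to true (shares) [-0.0014 -0.0043 -0.0021]
```

Emit:
drive_tool --plan '[0,0.005,0,0,0,0,0,0,0.005,0,0,0,0,0,0,0.005,0,0,0,0,0,0,0.005,0,0,0,0.001,0,0,0.005,0,0,0,0.001,0,0,0.005,0,0,0,0.001,0,0,0.005,0,0,0,0.001,0,0,0.005,0,0,0,0.001,0]'

```text
time_s: 18.45
ee_pos: [0.5648, 0.1161, 0.0421]
eef_rot: [-2.259, -2.168, 0.004]
ft_force: [-0.1, -7.8, 3.3]
width: 0.001
```

```bash
python3 -c "
from h import *
st();err()"
```

```text
{'time_s': 18.45, 'ee_pos': [0.5648, 0.1161, 0.0421], 'eef_rot': [-2.2587, -2.1683, 0.0041], 'ft_force': [-0.1389, -7.7728, 3.2746], 'width': 0.001}
turn to true (shares) [-0.003  -0.0017 -0.0038]
```

Emit:
drive_tool --plan '[0,0.006,0,0,0,0,-0.001,0,0.006,0,0,0,0,-0.001,0,0.006,0,0,0,0.001,0,0,0.006,0,0,0,0.001,0,0,0.006,0,0,0,0.001,0,0,0.006,0,0,0,0.001,0,0,0.006,0,0,0,0.001,0,0,0.006,0,0,0,0.001,0]'

```text
time_s: 19.45
ee_pos: [0.5652, 0.1166, 0.0422]
eef_rot: [-2.261, -2.168, 0.019]
ft_force: [-0.3, -8.9, 3.2]
width: -0.001
```

```bash
python3 -c "
from h import *
st();err()"
```

```text
{'time_s': 19.45, 'ee_pos': [0.5652, 0.1166, 0.0422], 'eef_rot': [-2.2613, -2.1679, 0.0191], 'ft_force': [-0.3229, -8.8593, 3.1838], 'width': -0.001}
turn to true (shares) [-0.0047  0.0008 -0.0042]
```

Emit:
drive_tool --plan '[0,0.007,-0.001,0,-0.001,0.002,-0.001,0,0.007,0,0,-0.001,0.002,-0.001,0,0.007,0,0,-0.001,0.002,-0.001,0,0.007,0,0,0,0.002,0,0,0.007,0,0,0,0.002,0,0,0.007,0,0,0,0.002,0,0,0.007,0,0,0,0.002,0,0,0.007,0,0,0,0.002,0]'

```text
time_s: 20.45
ee_pos: [0.5651, 0.1172, 0.0419]
eef_rot: [-2.252, -2.161, -0.007]
ft_force: [-0.4, -10.0, 3.7]
width: 0.001
```

```bash
python3 -c "
from h import *
st();err()"
```

```text
{'time_s': 20.45, 'ee_pos': [0.5651, 0.1172, 0.0419], 'eef_rot': [-2.2522, -2.1607, -0.0073], 'ft_force': [-0.4155, -9.9837, 3.6611], 'width': 0.0009}
turn to true (shares) [-0.0036 -0.0056 -0.004 ]
```

Emit:
drive_tool --plan '[0,0.008,0,0,-0.001,0,-0.001,0,0.008,0,0,-0.001,0,-0.001,0,0.008,0,0,-0.001,0,-0.001,0,0.008,0,0,0,0,0,0,0.008,0,0,0,0,0,0,0.008,0,0,0,0.001,0,0,0.008,0,0,0,0.001,0,0,0.008,0,0,0,0.001,0]'

```text
time_s: 21.45
ee_pos: [0.5655, 0.1178, 0.0422]
eef_rot: [-2.268, -2.172, 0.02]
ft_force: [-1.7, -10.2, 4.0]
width: 0.002
```

```bash
python3 -c "
from h import *
st();err()"
```

```text
{'time_s': 21.45, 'ee_pos': [0.5655, 0.1178, 0.0422], 'eef_rot': [-2.2685, -2.1722, 0.0202], 'ft_force': [-1.6855, -10.1525, 3.9834], 'width': 0.0018}
turn to true (shares) [-0.003   0.0028 -0.0046]
```

Emit:
drive_tool --plan '[0,0.008,-0.001,0,-0.001,0.002,-0.001,0,0.008,-0.001,0,-0.001,0.002,-0.001,0,0.008,0,0,-0.001,0.002,-0.001,0,0.008,0,0,-0.001,0.002,0,0,0.008,0,0,0,0.002,0,0,0.008,0,0,0,0.002,0,0,0.008,0,0,0,0.002,0,0,0.008,0,0,0,0.002,0]'

```text
time_s: 22.45
ee_pos: [0.5654, 0.1184, 0.042]
eef_rot: [-2.265, -2.166, -0.005]
ft_force: [-0.9, -9.3, 3.3]
width: 0.001
```

```bash
python3 -c "
from h import *
st();err()"
```

```text
{'time_s': 22.45, 'ee_pos': [0.5654, 0.1184, 0.042], 'eef_rot': [-2.2653, -2.1657, -0.0046], 'ft_force': [-0.8651, -9.2902, 3.2816], 'width': 0.0013}
turn to true (shares) [-0.0011 -0.0024 -0.0051]
```

Emit:
drive_tool --plan '[0,0.008,-0.001,0,0,0.001,-0.001,0,0.008,-0.001,0,0,0.001,-0.001,0,0.008,0,0,0,0.001,-0.001,0,0.008,0,0,0,0.001,0,0,0.008,0,0,0,0.001,0,0,0.008,0,0,0,0.001,0,0,0.008,0,0,0,0.001,0,0,0.008,0,0,0,0.001,0]'

```text
time_s: 23.45
ee_pos: [0.5655, 0.1183, 0.0421]
eef_rot: [-2.269, -2.166, 0.015]
ft_force: [-1.5, -9.8, 5.1]
width: 0.001
```

```bash
python3 -c "
from h import *
st();err()"
```

```text
{'time_s': 23.45, 'ee_pos': [0.5655, 0.1183, 0.0421], 'eef_rot': [-2.2689, -2.166, 0.0149], 'ft_force': [-1.5231, -9.8348, 5.0985], 'width': 0.0013}
turn to true (shares) [-0.0032  0.0011 -0.0056]
```

Emit:
drive_tool --plan '[0,0.008,0,-0.003,-0.001,0.002,-0.001,0,0.009,0,-0.002,-0.001,0.002,-0.001,0,0.009,0,-0.001,-0.001,0.002,-0.001,0,0.009,0,-0.001,0,0.002,-0.001,0,0.009,0,0,0,0.002,0,0,0.009,0,0,0,0.002,0,0,0.009,0,0,0,0.002,0,0,0.009,0,0,0,0.002,0]'

```text
time_s: 24.45
ee_pos: [0.5642, 0.1213, 0.0419]
eef_rot: [-2.258, -2.161, -0.001]
ft_force: [-1.3, -10.4, 4.0]
width: -0.002
```

```bash
python3 -c "
from h import *
st();err()"
```

```text
{'time_s': 24.45, 'ee_pos': [0.5642, 0.1213, 0.0419], 'eef_rot': [-2.2581, -2.1607, -0.0005], 'ft_force': [-1.2578, -10.369, 3.9712], 'width': -0.0022}
turn to true (shares) [-0.0036 -0.0037 -0.0049]
```

It has advanced 2.9 mm, to about 5 mm past the first contact, and the force (10.4 N) is in the latch range. I'll back off and look before pushing any further.

Emit:
drive_tool --plan '[0,-0.008,0,0,0,0,0,0,-0.01,0,0,0,0,0,0,-0.015,0,0,0,0,0,0,-0.03,0,0,0,0,0,0,-0.04,0,0,0,0,0,0,-0.04,0,0,0,0,0,0,-0.04,0,-0.02,0,0,0,0,-0.02,0,-0.03,0,0,0]'

```text
time_s: 25.45
ee_pos: [0.5607, 0.04, 0.061]
eef_rot: [-2.252, -2.161, -0.01]
ft_force: [0.5, 0.6, 0.1]
width: -0.001
```

Run:
```python
from h import *
import json
st();c=bot.calibration("wrist");json.dump({k:np.array(v).tolist() for k,v in c.items()},open("w6.json","w"))
im=bot.get_image("wrist");cv2.imwrite("pics/w6.png",im)
cv2.imwrite("pics/w6b.png",cv2.resize(im,(800,600),interpolation=cv2.INTER_CUBIC))
```

```text
{'time_s': 25.45, 'ee_pos': [0.5607, 0.04, 0.061], 'eef_rot': [-2.2516, -2.1606, -0.0101], 'ft_force': [0.4965, 0.598, 0.0972], 'width': -0.0009}
```

View pics/w6b.png

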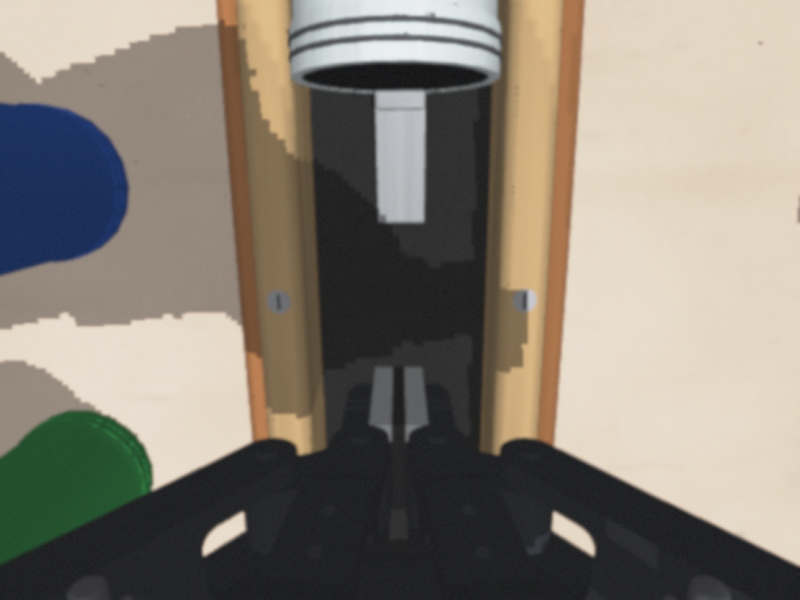

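```bash
python3 - <<'E'
from h import *
import json;c=json.load(open("w6.json"))
S=1.5625
f=lambda uv,z:np.round(ray("wrist",np.array(uv)/S,z,c)[0],4)
rear=f((401,222),.018);print("rear",rear,"line",f((401,108),.027),f((401,108),.018),"tail",f((395,92),.018),f((395,92),.027),f((395,62),.076),f((290,78),.047),f((500,78),.047))
for n,L,z in(("front up",.05,.027),("front flush",.05,.018)):
    p=rear+[.029*L,L,0];p[2]=z;print(n,proj("wrist",p,c)*S)
w=[(a[1]) for a in()]
for z in(.018,.0225,.027):print(z,[ (f((425,v),z)-f((376,v),z))[0].round(4) for v in(215,110,95)])
E
python3 -c "
import cv2
b=cv2.imread('pics/w6.png')[25:155,165:335]
cv2.imwrite('pics/w6c.png',cv2.resize(b,(765,585),interpolation=cv2.INTER_CUBIC))"
```

```text
rear [0.5637 0.0851 0.018 ] line [0.5652 0.1224 0.027 ] [0.5652 0.1234 0.018 ] tail [0.5634 0.1285 0.018 ] [0.5635 0.1274 0.027 ] [0.5643 0.1276 0.076 ] [0.5343 0.1299 0.047 ] [0.5934 0.1274 0.047 ]
front up [[399.0804922   66.02469598]]
front flush [[399.31092286  70.97098321]]
0.018 [np.float64(0.0173), np.float64(0.0165), np.float64(0.0164)]
0.0225 [np.float64(0.0169), np.float64(0.0161), np.float64(0.016)]
0.027 [np.float64(0.0164), np.float64(0.0157), np.float64(0.0157)]
```

View pics/w6c.png

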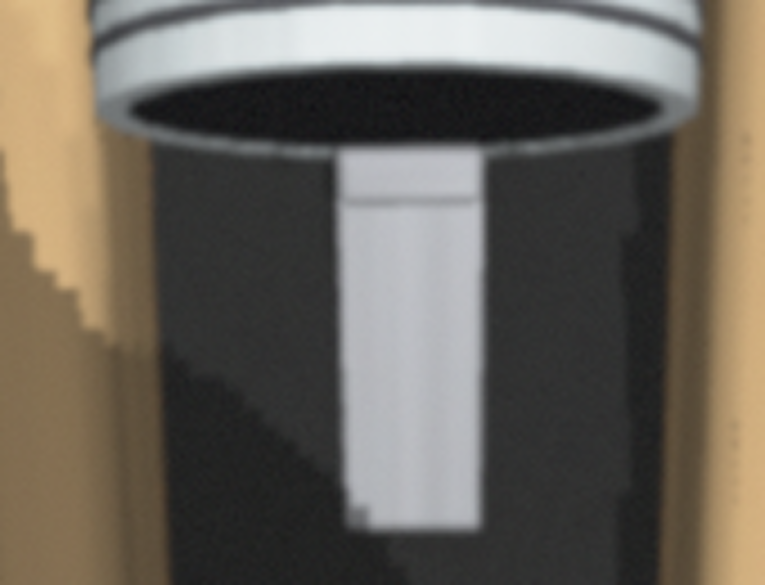

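The crop shows the catch's front end (340–480, 145) covering the tail's lower rim (about 157). The offset of about 13 px matches a 9 mm step (14 px), so the catch is up behind the tail. I'll lift clear, check that nothing else has moved, and hand in.

Emit:
drive_tool --plan '[0,-0.02,0,-0.05,0,0,0,0,0,0,-0.1,0,0,0,0,0,0,-0.1,0,0,0,0,0,0,-0.1,0,0,0,0,0,0,-0.05,0,0,0,0,0,0,0,0,0,0,0,0,0,0,0,0,0,0,0,0,0,0,0,0]'

```text
time_s: 26.5
ee_pos: [0.5627, 0.0294, 0.2304]
eef_rot: [-2.253, -2.166, -0.02]
ft_force: [0.4, 0.2, 0.3]
width: -0.004
```

Run:
```python
from h import *
st();w=bot.get_image("wrist");t=bot.get_image("top");a=cv2.imread("pics/top0.png")
d=cv2.absdiff(a,t)[:,100:420].max(2)
v=np.hstack([cv2.resize(w,(400,300),interpolation=cv2.INTER_AREA),cv2.resize(t[80:330,100:420],(400,300))])
cv2.imwrite("pics/end.png",v)
# crop-level change at each bystander (800-scale px in top view)
for n,(u,q) in dict(ochre=(351,208),teal=(394,231),tile=(450,238),tape=(473,471)).items():
    x,y=int(u/1.5625),int(q/1.5625);print(n,np.abs(a[y-15:y+15,x-15:x+15].astype(int)-t[y-15:y+15,x-15:x+15]).mean().round(1))
```

```text
{'time_s': 26.5, 'ee_pos': [0.5627, 0.0294, 0.2304], 'eef_rot': [-2.2527, -2.1655, -0.0201], 'ft_force': [0.4332, 0.25, 0.2646], 'width': -0.0039}
ochre 33.7
teal 36.5
tile 4.7
tape 5.2
```

View pics/end.png

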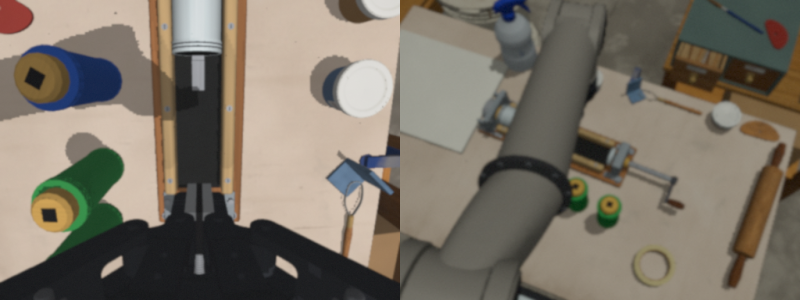

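The arm is clear, the barrel is held in the trough with the catch behind its tail, and everything visible stands in place. The tubs' numbers differ only because the arm covers them in the top view. The wrist view shows both of them.

```bash
python3 -c "
from bench import bot
print(bot.sign_off())"
```

```text
the job is handed in; nothing more can be done
None
```

The barrel is latched and the job is handed in, at about 26.6 s. I tipped it over near its top with about 1 N, and it fell along the trough, brass nose towards the die head. I then pushed it by its tail until it passed the catch; the highest force I read was about 10.4 N. After that I backed off and lifted clear.

**Catch:** In the last close view, the catch's front end covers the lower rim of the tail by about 13 px, where a 9 mm step would show 14 px. The tail rests at the catch's front end.

**Robot:** The wrist force after lifting clear was about 0.5 N, close to zero.

**Other things:** In the top view the tile and tape roll are unchanged. The arm hid both tubs there, so their comparison showed changes. The wrist view shows both tubs standing, but I did not measure their positions.

**Less certain:** The last push step jumped about 3 mm. That put the finger about 5 to 6 mm past the first stall against the seat, close to its 6 mm stop. The force at the end of that step was near the expected latching level, so I believe the seat did not hit its stop, but I did not measure its travel. The visible length of the catch came out at 42 mm, not 50, which I put down to its hinge end lying below the floor.

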